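Sort engine parts into their trays

TASK

Four parts from the engine strip-down lie mixed on the bench: a ball bearing, a valve spring, a bucket tappet and a main bearing cap. Put each one into the tray that already holds another of its kind, setting it down gently beside that one, on the tray's floor and standing the same way up as it does now. Leave the dial gauge and the flat tin that lie among the parts where they are.

Things in the scene. Friction and masses are not known exactly. Their poses are not given: they have to be found in the camera images.
- bearing: loose ball bearing, steel with black seals: a flat ring, outside diameter 52 mm, 15 mm high, bore 20 mm, lying flat on the bench. Origin: centre of its underside, z up along its axis.
- spring: loose steel valve spring: an open coil, outside diameter 32 mm, 46 mm tall, standing on its end on the bench; too stiff to be squeezed by a gripper. Origin: centre of its underside, z up along its axis.
- tappet: loose bucket tappet: a solid-looking bright metal cylinder, diameter 34 mm, 26 mm tall, closed flat face up, standing on the bench. Origin: centre of its underside, z up along its axis.
- cap: loose main bearing cap: dark cast-iron arch standing on its two feet like a bridge, 90 mm long (its x), 24 mm thick (its y; flat parallel side faces), 42 mm high at the middle of the arch; the half-round opening beneath has radius 27 mm; the shoulders with the bolt holes are 28 mm high. Origin: middle of the underside, at bench level under the arch, z up.
- tray_bearing: blue tray, fixed, 190 (its x) x 130 (y) x 35 mm high, walls and floor 4 mm; one of four alike side by side. Origin: centre of its underside, x pointing away from the robot. It already holds a second, loose ball bearing lying flat; its centre is about 50 mm to +x of the tray's centre. The -x half (nearer the robot) is empty, middle of the space 40 mm to -x.
- tray_spring: blue tray, fixed, 190 (its x) x 130 (y) x 35 mm high, walls and floor 4 mm; one of four alike side by side. Origin: centre of its underside, x pointing away from the robot. It already holds a second, loose valve spring standing on its end; its centre is about 50 mm to +x of the tray's centre. The -x half (nearer the robot) is empty, middle of the space 40 mm to -x.
- tray_tappet: blue tray, fixed, 190 (its x) x 130 (y) x 35 mm high, walls and floor 4 mm; one of four alike side by side. Origin: centre of its underside, x pointing away from the robot. It already holds a second, loose bucket tappet standing closed face up; its centre is about 50 mm to +x of the tray's centre. The -x half (nearer the robot) is empty, middle of the space 40 mm to -x.
- tray_cap: blue tray, fixed, 190 (its x) x 130 (y) x 35 mm high, walls and floor 4 mm; one of four alike side by side. Origin: centre of its underside, x pointing away from the robot. It already holds a second, loose bearing cap on its feet, its length along the tray's y; its centre is about 50 mm to +x of the tray's centre. The -x half (nearer the robot) is empty, middle of the space 40 mm to -x.
- dial_gauge: bystander: dial gauge lying on its back among the parts, white face with a steel rim 58 mm across, 22 mm high, with a stem reaching 73 mm from the centre along its -x. Origin: centre of the underside of the round case. Not to be moved.
- paste_tin: bystander: flat brass-coloured closed tin, diameter 66 mm, 24 mm high, standing among the parts. Origin: centre of its underside. Not to be moved.
Things that resemble listed ones, but are neither listed nor needed, are in the scene too. Leave any pink look-alike of the tappet alone.

How it is judged:
By the outcome, as a careful person would: the job done as asked, in the order asked, and still so for the second after the job is handed in, with the robot touching nothing.
It also fails if it takes over 104 s, if anything falls off the work surface, if the arm or the gripper's body presses on something with over 40 N, if the wrist force passes 120 N, or if a joint passes its speed limit or range.

ROBOT

A 7-joint arm with a two-finger parallel gripper is mounted at the origin on the work surface. World frame = base frame: x ahead of the robot, y to its left, z up, the work surface at z = 0. Lengths are in m, angles in degrees, forces in N, time in s.
With the tool pointing down it reaches from about 0.425 to 0.875 m from the base axis. Payload 4.7 kg.
Tool frame: the origin (TCP) lies between the finger pads; the fingertips stand 25 mm ahead of it and the grasp point (between the pads) lies 6 mm ahead of it (env.tip_reach is the distance from the TCP to the fingertips, in m); z points along the fingers, y is the direction in which the jaws open and shut (so a half turn about z gives the same grasp; the last joint's range is limited). The gripper opens to 87 mm and grips with 3 to 60 N. Pads are 19 mm wide; open, the fingers measure 117 mm over their backs; the gripper's body (75 mm by 190 mm) begins 51 mm behind the grasp point.
Start: joints at [-70.869, 18.392, -4.016, 83.108, 1.295, 78.541, -3.26], TCP at [0.204, 0.617, 0.248] pointing down, gripper open.
Joint ranges: [-163.93, 163.93], [-17.29, 119.83], [-79.2, 71.16], [3.27, 140.29], [-89.18, 269.18], [5.43, 117.66], [-154.24, 154.24]. Speed limits (degrees/s): [147.25, 147.25, 180, 180, 180, 180, 180].

INTERFACE

Orientations are given as [roll, pitch, yaw] about the fixed x, y, z axes, in that order (R = Rz(yaw) Ry(pitch) Rx(roll)).
In Python, from cell import env, viewer, job gives the robot as it stands.
- The arm moves only by the tool move_arm, never from a script. Its argument "steps" is a list of rows, each a list of 7 numbers: the finger opening in cm, from 0 to 8.7, then the shift along the tool's x, y, z in cm, then the turn, a rotation vector about the tool's x, y, z in rad. In form: [[fingers, tx, ty, tz, wx, wy, wz], ...]. A call has 1 to 5 rows; each row shifts and turns the commanded pose from where the row before left it, along the tool's axes as they then stand; what a row does not reach is not made up. A row lasts 1/12 s, in which the tool goes at most 41.7 mm and 7.16 degrees, less where a joint would pass 70% of its speed; a pose out of reach is approached as far as the arm can. A call is refused whole if a number of a shift passes 4.17 or a number of a turn 0.125, either way. A call with a gripper value outside its range is refused whole. The fingers move at their own pace and stop on an object; "force" is the grip in N (left out, the last holds). Time passes only in rows, so rows that do not move let the fingers close. It gives the time, the measured TCP pose, the force and the opening at its end, in the units of the state.
- env.get_obs(): the state, without advancing time (a new reading comes with each control period).
- viewer.read_camera(name): name is "scene" or "top" or "wrist"; returns a dict with "img" (480x640x3 uint8, red, green, blue), "vfov" (degrees; the focal length in pixels is half the picture's height over the tangent of half this angle, whatever the lens; pixels are square), "cx", "cy" (the principal point, pixels), "extrinsics" (4x4, takes a point from world to camera coordinates); the wrist camera has in their place "mount" (4x4, takes a point from camera to tool coordinates, whose origin is the TCP and whose axes are the flange's). Camera axes: x right, y down, z forward; pixel columns grow to the right and rows downward; lengths in m; the calibration is good to about 2 mm. A picture is of the moment at which its call begins: read the wrist's pose just before it. There is no depth.
- job.sign_off(): hands the job in, once; it reports no verdict.
The state is a dict: "time_s": time; "qpos": joint angles; "joint_velocities": joint speeds; "effort": joint torques, N m; "tool_pos": TCP position; "tool_rot": TCP orientation; "force": force on the tool from outside, world axes, zero at the start; "wrist_torque": the same for the moment, N m; "grip_width": finger opening in m.
Only numpy, scipy, OpenCV 4.12 (cv2) and the standard library are available. Lean on these libraries where they do the work, as an engineer would, in place of code of your own. Each camera call takes 0.05 s, during which the arm holds its last target.

## Working session

There is one attempt and no reset: what is moved stays moved. The work goes in short steps, Python scripts to look and compute and a tool call to move; the robot and the scene stay as the last step left them, time stands still between calls to the robot, and variables do not carry over. Pictures are saved under pics/ and viewed, and the job is handed in when it is done.

Besides the shell and the picture viewer there is one more tool, called as name(argument=value, ...) on one line, values as JSON. move_arm: Moves the arm, as the interface text tells. Its arguments: {"type":"object","properties":{"steps":{"type":"array"},"force":{"type":"number"}},"required":["steps"]}

```bash
ls; mkdir -p pics
python3 - <<'E'
from cell import env, viewer, job
import cv2
o=env.get_obs()
print({k:o[k] for k in ('time_s','tool_pos','tool_rot','force','grip_width')})
for n in('scene','top','wrist'):
    c=viewer.read_camera(n); cv2.imwrite(f'pics/{n}0.png',c['img'][:,:,::-1])
    print(n,c['vfov'],c['cx'],c['cy'],c.get('extrinsics',c.get('mount')), [k for k in c])
E
```

```text
pics
{'time_s': 0.0, 'tool_pos': array([0.20422687, 0.61654629, 0.24645912]), 'tool_rot': array([-1.79889139e+02,  6.62336468e-03,  1.61678133e+02]), 'force': array([ 0.21304577, -0.38602982, -1.06825782]), 'grip_width': 0.08728879562057298}
scene 48.09858881838739 322.89624461185497 239.33536291614953 [[-0.66183199  0.74965065  0.00152625  0.33970626]
 [ 0.5486769   0.48578682 -0.68041519 -0.27693959]
 [-0.51081512 -0.44948312 -0.73282525  1.12161867]
 [ 0.          0.          0.          1.        ]] ['img', 'vfov', 'cx', 'cy', 'extrinsics']
top 46.3074343525554 323.830828886704 234.4787546465164 [[ 0.00328199 -0.99997679  0.00597008 -0.00164807]
 [-0.97932348 -0.0044217  -0.20225226  0.51405714]
 [ 0.20227396 -0.00518285 -0.97931526  0.90339036]
 [ 0.          0.          0.          1.        ]] ['img', 'vfov', 'cx', 'cy', 'extrinsics']
wrist 66.72297027582087 317.8599421214988 229.82659676507453 [[-9.19131947e-04 -9.59131907e-01 -2.82957842e-01  7.77469255e-02]
 [ 9.99999452e-01 -1.02360801e-03  2.21388669e-04  1.36920312e-04]
 [-5.01978849e-04 -2.82957483e-01  9.59132322e-01 -1.36806399e-01]
 [ 0.00000000e+00  0.00000000e+00  0.00000000e+00  1.00000000e+00]] ['img', 'vfov', 'cx', 'cy', 'mount']
```

View pics/scene0.png

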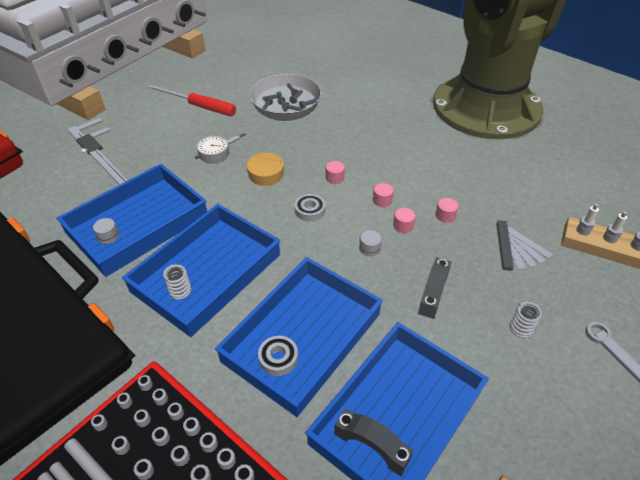

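View pics/top0.png

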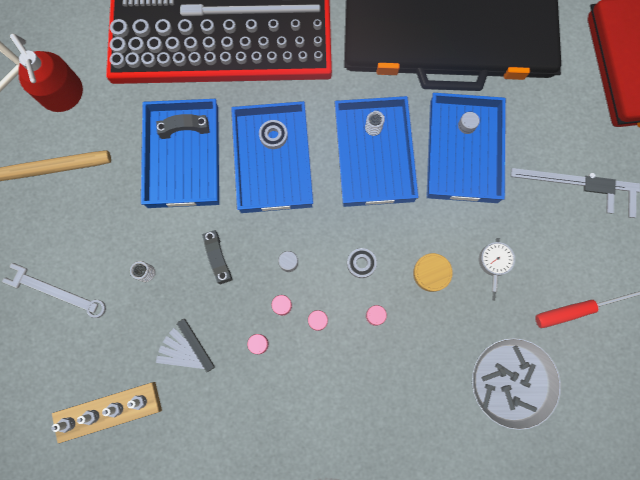

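View pics/wrist0.png

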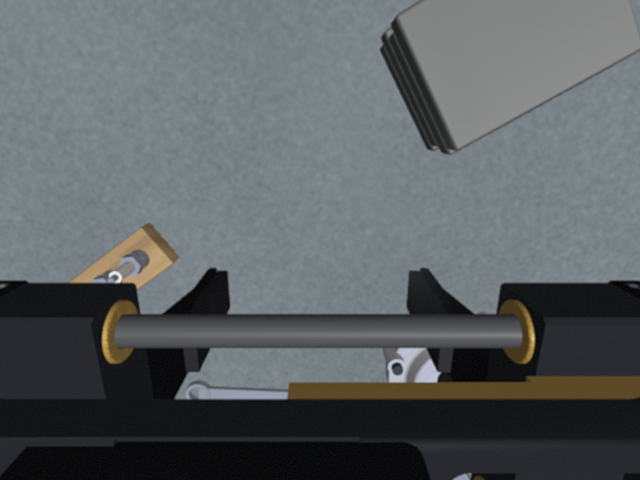

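The top view shows the loose parts as spring (143,270), cap (217,257), tappet (288,261, silver) and bearing (361,263). The pink look-alikes are at (281,304), (317,320), (376,315) and (257,344). The tin is at (433,272) and the gauge at (497,259). From left to right, the trays hold a cap, a bearing, a spring and a tappet.

```bash
cat > h.py <<'E'
import numpy as np, cv2
from cell import env, viewer, job
from scipy.spatial.transform import Rotation as R
def cam(n):
    if n=='wrist':
        o=env.get_obs()
    c=viewer.read_camera(n)
    f=240/np.tan(np.radians(c['vfov'])/2); c['K']=np.array([[f,0,c['cx']],[0,f,c['cy']],[0,0,1]])
    if n=='wrist':
        T=np.eye(4);T[:3,:3]=R.from_euler('xyz',o['tool_rot'],degrees=True).as_matrix();T[:3,3]=o['tool_pos']
        c['E']=np.linalg.inv(T@c['mount'])
    else: c['E']=c['extrinsics']
    return c
def ray(c,u,v):
    d=np.linalg.inv(c['K'])@np.array([u,v,1.]); Rm=c['E'][:3,:3]
    return -Rm.T@c['E'][:3,3], Rm.T@d
def onz(c,u,v,z):
    o,d=ray(c,u,v); return (o+d*(z-o[2])/d[2])[:3]
def proj(c,p):
    q=c['E'][:3,:3]@np.array(p)+c['E'][:3,3]; q=c['K']@q; return q[:2]/q[2]
def tri(c1,p1,c2,p2):
    A=[];b=[]
    o1,d1=ray(c1,*p1);o2,d2=ray(c2,*p2)
    M=np.stack([d1,-d2],1); s=np.linalg.lstsq(M,o2-o1,rcond=None)[0]
    a=o1+s[0]*d1; e=o2+s[1]*d2
    return (a+e)/2, np.linalg.norm(a-e)
def st():
    o=env.get_obs(); print('t',round(o['time_s'],2),'p',np.round(o['tool_pos'],4),'r',np.round(o['tool_rot'],2),'F',np.round(o['force'],1),'w',round(o['grip_width'],4)); return o
E
python3 - <<'E'
from h import *
c=cam('top'); s=cam('scene')
print('f',c['K'][0,0], 'campos',ray(c,0,0)[0], ray(s,0,0)[0])
for n,p,q,z in [('spring',(143,270),(526,306),.046),('cap',(217,257),(436,286),.042),('tappet',(288,261),(371,239),.026),('bearing',(361,263),(310,207),.015),('tin',(433,272),(265,165),.024),('gauge',(497,259),(213,147),.022)]:
    print(n,onz(c,*p,z)*1000//1,onz(s,*q,z)*1000//1,tri(c,p,s,q)[0]*1000//1)
for n,q in [('cap',[(144,102),(217,100),(218,206),(142,207)]),('bear',[(233,107),(304,102),(313,207),(238,211)]),('spr',[(336,100),(407,97),(417,202),(343,206)]),('tap',[(432,94),(506,97),(505,202),(428,198)])]:
    print(n,[list((onz(c,*p,.035)*1000)[:2]//1) for p in q])
im=c['img']
cv2.imwrite('pics/topA.png',cv2.resize(im[220:360,100:300,::-1],None,fx=4,fy=4,interpolation=cv2.INTER_CUBIC))
cv2.imwrite('pics/topB.png',cv2.resize(im[85:225,130:330,::-1],None,fx=4,fy=4,interpolation=cv2.INTER_CUBIC))
cv2.imwrite('pics/topC.png',cv2.resize(im[85:225,320:520,::-1],None,fx=4,fy=4,interpolation=cv2.INTER_CUBIC))
cv2.imwrite('pics/topD.png',cv2.resize(im[220:360,300:500,::-1],None,fx=4,fy=4,interpolation=cv2.INTER_CUBIC))
E
```

```text
f 561.2135479054655 campos [0.32070129 0.00530712 0.98868302] [0.94971859 0.38402124 0.6329981 ]
spring [452. 305.  46.] [451. 307.  46.] [452. 306.  45.]
cap [476. 182.  42.] [499. 197.  42.] [480. 188.  15.]
tappet [472.  62.  26.] [476.  66.  26.] [472.  63.  20.]
bearing [471. -66.  15.] [478. -60.  15.] [472. -66.   6.]
tin [ 454. -190.   24.] [ 458. -186.   24.] [ 454. -190.   19.]
gauge [ 478. -303.   22.] [ 483. -297.   22.] [ 478. -305.   15.]
cap [[np.float64(762.0), np.float64(328.0)], [np.float64(767.0), np.float64(195.0)], [np.float64(567.0), np.float64(185.0)], [np.float64(565.0), np.float64(318.0)]]
bear [[np.float64(753.0), np.float64(166.0)], [np.float64(764.0), np.float64(37.0)], [np.float64(566.0), np.float64(19.0)], [np.float64(558.0), np.float64(150.0)]]
spr [[np.float64(768.0), np.float64(-22.0)], [np.float64(775.0), np.float64(-152.0)], [np.float64(576.0), np.float64(-164.0)], [np.float64(568.0), np.float64(-34.0)]]
tap [[np.float64(781.0), np.float64(-198.0)], [np.float64(776.0), np.float64(-333.0)], [np.float64(577.0), np.float64(-319.0)], [np.float64(584.0), np.float64(-183.0)]]
```

Run:
```python
import cv2,numpy as np
a=[cv2.resize(cv2.imread(f'pics/top{k}.png'),(400,280)) for k in 'BCAD']
cv2.imwrite('pics/crops1.png',np.vstack([np.hstack(a[:2]),np.hstack(a[2:])]))
```

```text
(no output)
```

View pics/crops1.png

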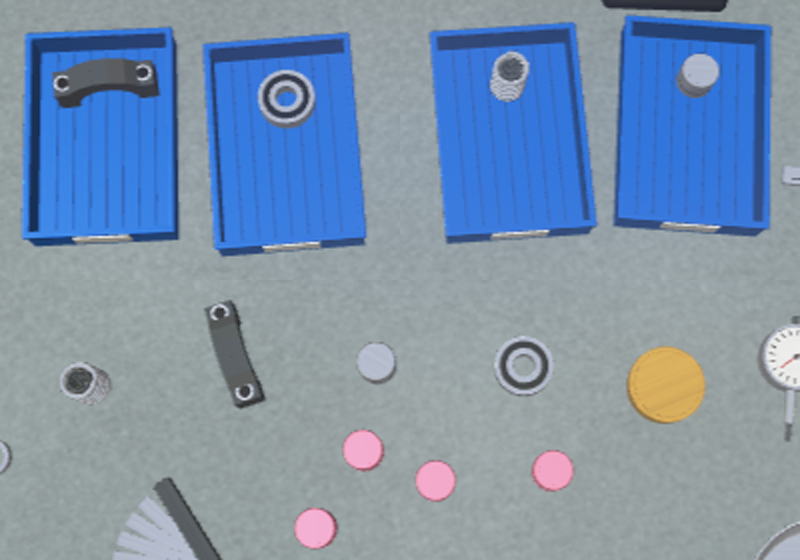

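Run:
```python
from h import *
c=cam('top'); s=cam('scene')
im=c['img'].astype(int); hsv=cv2.cvtColor(c['img'],cv2.COLOR_RGB2HSV)
cv2.imwrite('pics/t.png',c['img'][:,:,::-1])
# blue trays
m=((hsv[...,0]>100)&(hsv[...,0]<125)&(hsv[...,1]>140)).astype(np.uint8)
m=cv2.morphologyEx(m,cv2.MORPH_CLOSE,np.ones((25,25)))
for k in sorted(cv2.findContours(m,0,2)[0],key=lambda k:k[:,0,0].mean()):
    if cv2.contourArea(k)<2000: continue
    h=cv2.convexHull(k); e=0.01
    while True:
        q=cv2.approxPolyDP(h,e*cv2.arcLength(h,True),True)
        if len(q)<=4: break
        e*=1.2
    q=q[:,0]; q=q[np.argsort(q[:,1])]
    far=q[:2][np.argsort(q[:2,0])]; near=q[2:][np.argsort(q[2:,0])]
    F=[onz(c,*p,.035)[:2] for p in far]; N=[onz(c,*p,.0)[:2] for p in near]
    N35=[onz(c,*p,.035)[:2] for p in near]
    fm=(F[0]+F[1])/2; d=F[1]-F[0]; w=np.linalg.norm(d); yaw=np.degrees(np.arctan2(d[0],-d[1]))
    ax=np.array([np.cos(np.radians(yaw)),np.sin(np.radians(yaw))])
    nm=(N[0]+N[1])/2
    print(far.tolist(),near.tolist(),'w',w.round(3),'yawfar',yaw.round(1),'yaw side',np.degrees(np.arctan2(*(fm-nm)[::-1])).round(1),'len',np.linalg.norm(fm-nm).round(3),'ctr',((fm+nm)/2).round(4))
# loose parts: difference from bench color
bg=cv2.medianBlur(c['img'],31).astype(int)
d=np.abs(im-np.median(im[230:300,160:480].reshape(-1,3),0)).sum(2)
for n,(u,v),z in [('spring',(143,270),.046),('cap',(217,257),.042),('tappet',(288,261),.026),('bearing',(361,263),.015)]:
    r=34; sub=(d[v-r:v+r,u-r:u+r]>45).astype(np.uint8)
    sub=cv2.morphologyEx(sub,cv2.MORPH_CLOSE,np.ones((5,5)))
    ks=cv2.findContours(sub,0,2)[0]; k=max(ks,key=cv2.contourArea)
    x,y,w,h=cv2.boundingRect(k); print(n,'bbox',x+u-r,y+v-r,w,h,cv2.minAreaRect(k), 'midtop',onz(c,x+u-r+(w-1)/2,y+v-r+(h-1)/2,z/2).round(4))
```

```text
[[143, 102], [303, 101]] [[142, 204], [311, 206]] w 0.291 yawfar 0.7 yaw side 2.4 len 0.186 ctr [0.6716 0.1808]
[[335, 101], [505, 98]] [[344, 205], [503, 198]] w 0.311 yawfar 1.4 yaw side 2.1 len 0.183 ctr [ 0.6788 -0.1783]
spring bbox 130 261 26 22 ((33.10000228881836, 35.29999923706055), (25.491174697875977, 19.230182647705078), 26.56505012512207) midtop [0.4533 0.3137 0.023 ]
cap bbox 202 230 32 55 ((33.566558837890625, 33.97846603393555), (54.14838409423828, 18.217361450195312), 72.07208251953125) midtop [0.4796 0.1855 0.021 ]
tappet bbox 279 251 20 21 ((34.5, 34.0), (20.0, 19.0), 90.0) midtop [0.4744 0.0621 0.013 ]
bearing bbox 347 248 30 30 ((34.5, 33.5), (29.0, 29.0), 90.0) midtop [ 0.4731 -0.0666  0.0075]
```

Run:
```python
import cv2,numpy as np
im=cv2.imread('pics/t.png')
a=[cv2.resize(im[v-30:v+30,u-30:u+30],(360,360),interpolation=cv2.INTER_NEAREST) for u,v in[(143,270),(217,257),(288,261),(361,263)]]
b=cv2.resize(np.vstack([np.hstack(a[:2]),np.hstack(a[2:])]),(600,600),interpolation=cv2.INTER_AREA)
cv2.imwrite('pics/crops2.png',b)
```

```text
(no output)
```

View pics/crops2.png

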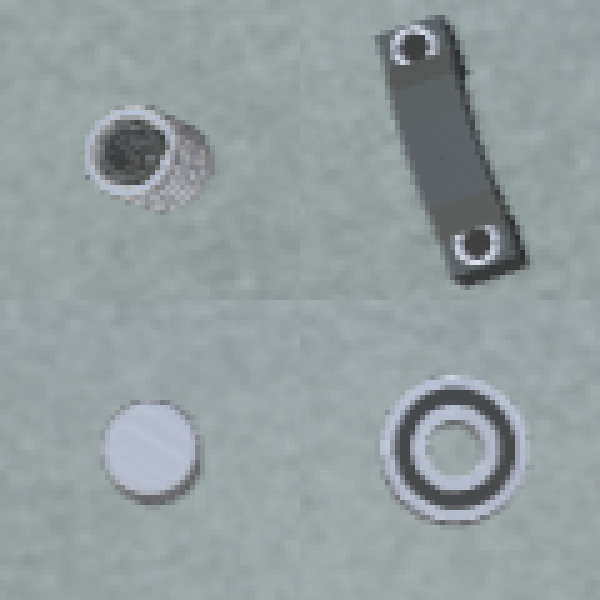

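Checks: silver tappet at px (288,260), bearing at (361,262), spring top ring at (138.5,269.5), and the cap's bolt holes at (209.5,236) and (222,275). All four are the described parts.

Run:
```python
from h import *
c=cam('top')
hsv=cv2.cvtColor(c['img'],cv2.COLOR_RGB2HSV)
for n,u,v,z in [('spring',138.5,269.5,.046),('tappet',287.6,260.2,.026),('bearing',361.1,262.3,.015),('bearing bore',361.5,262.3,.015)]: print(n,onz(c,u,v,z).round(4))
a=onz(c,209.4,236,.028);b=onz(c,222,275,.028); d=a-b
print('cap',((a+b)/2).round(4),'pitch',np.linalg.norm(d).round(4),'yaw',np.degrees(np.arctan2(d[1],d[0])).round(1))
m=((hsv[...,0]>100)&(hsv[...,0]<125)&(hsv[...,1]>140)).astype(np.uint8)
m=cv2.morphologyEx(m,cv2.MORPH_CLOSE,np.ones((5,5)))
for k in sorted(cv2.findContours(m,0,2)[0],key=lambda k:k[:,0,0].mean()):
    if cv2.contourArea(k)<2000: continue
    h=cv2.convexHull(k); e=0.01
    while True:
        q=cv2.approxPolyDP(h,e*cv2.arcLength(h,True),True)
        if len(q)<=4: break
        e*=1.2
    q=q[:,0]; q=q[np.argsort(q[:,1])]
    far=q[:2][np.argsort(q[:2,0])]; near=q[2:][np.argsort(q[2:,0])]
    F=[onz(c,*p,.035)[:2] for p in far]; N=[onz(c,*p,.0)[:2] for p in near]
    fm=(F[0]+F[1])/2; d=F[1]-F[0]; w=np.linalg.norm(d); yaw=np.degrees(np.arctan2(d[0],-d[1]))
    nm=(N[0]+N[1])/2; ax=fm-nm; L=np.linalg.norm(ax); ax/=L; ct=fm-ax*.095
    print(far.tolist(),near.tolist(),'w',w.round(3),'yawfar',yaw.round(1),'yaw',np.degrees(np.arctan2(ax[1],ax[0])).round(1),'len',L.round(3),'ctr',((fm+nm)/2).round(4),ct.round(4),'place',(ct-.04*ax).round(4), 'other', (ct+.05*ax).round(4))
for n,u,v,z in [('capT',182,125,.046),('bearT',273,132.5,.019),('sprT',375,120,.05),('tapT',470,121,.03)]: print(n,onz(c,u,v,z).round(4))
```

```text
spring [0.4536 0.3133 0.046 ]
tappet [0.4737 0.0629 0.026 ]
bearing [ 0.4723 -0.0654  0.015 ]
bearing bore [ 0.4723 -0.0661  0.015 ]
cap [0.4813 0.1875 0.028 ] pitch 0.0727 yaw 19.9
[[143, 102], [215, 99]] [[142, 204], [218, 204]] w 0.131 yawfar 2.9 yaw 1.1 len 0.186 ctr [0.673  0.2632] [0.6708 0.2632] place [0.6308 0.2624] other [0.7208 0.2641]
[[232, 107], [303, 101]] [[241, 212], [311, 206]] w 0.13 yawfar 5.5 yaw 5.0 len 0.189 ctr [0.6658 0.0953] [0.6653 0.0952] place [0.6254 0.0917] other [0.7151 0.0996]
[[335, 101], [406, 96]] [[344, 205], [417, 197]] w 0.13 yawfar 4.7 yaw 5.8 len 0.185 ctr [ 0.6798 -0.0937] [ 0.6773 -0.094 ] place [ 0.6375 -0.098 ] other [ 0.7271 -0.0889]
[[433, 93], [505, 98]] [[428, 197], [503, 198]] w 0.132 yawfar -3.9 yaw -2.0 len 0.184 ctr [ 0.6869 -0.2616] [ 0.6839 -0.2615] place [ 0.6439 -0.2602] other [ 0.7339 -0.2632]
capT [0.7137 0.254  0.046 ]
bearT [0.7113 0.0939 0.019 ]
sprT [ 0.7235 -0.0903  0.05  ]
tapT [ 0.7312 -0.2656  0.03  ]
```

```bash
cat >> h.py <<'E'
def plan(wps, yaw, step=.0405):
    """wps list of xyz; yaw target; prints tool-axis rows [tx,ty,tz,wz] from the present pose"""
    o=st(); p=np.array(o['tool_pos']); y0=o['tool_rot'][2]; Rc=R.from_euler('xyz',o['tool_rot'],degrees=True)
    dy=-((yaw-y0+180)%360-180)  # tool z turn
    rem=np.radians(dy)
    for w in wps:
        w=np.array(w); n=int(max(1,np.ceil(np.linalg.norm(w-p)/step)))
        for i in range(n):
            t=Rc.inv().apply((w-p)/n)*100; r=np.clip(rem,-.12,.12); rem-=r
            print('  ',np.round(t,1).tolist(),round(float(r),3)); Rc=Rc*R.from_rotvec([0,0,r])
        p=w
    while abs(rem)>.004:
        r=np.clip(rem,-.12,.12); rem-=r; print('   turn',round(float(r),3))
E
python3 - <<'E'
from h import *
plan([[.45,.30,.16],[.472,-.066,.12]],90)
E
```

```text
t 0.4 p [0.2044 0.617  0.2474] r [-179.99    0.    161.68] F [ 0.3 -0.1 -0.1] w 0.087
   [-3.0, -2.0, 0.8] 0.12
   [-3.2, -1.7, 0.8] 0.12
   [-3.4, -1.3, 0.8] 0.12
   [-3.5, -0.8, 0.8] 0.12
   [-3.6, -0.4, 0.8] 0.12
   [-3.6, 0.0, 0.8] 0.12
   [-3.6, 0.5, 0.8] 0.12
   [-3.5, 0.9, 0.8] 0.12
   [-3.4, 1.3, 0.8] 0.12
   [-3.2, 1.7, 0.8] 0.12
   [-3.0, 2.1, 0.8] 0.051
   [-3.7, 0.2, 0.4] 0.0
   [-3.7, 0.2, 0.4] 0.0
   [-3.7, 0.2, 0.4] 0.0
   [-3.7, 0.2, 0.4] 0.0
   [-3.7, 0.2, 0.4] 0.0
   [-3.7, 0.2, 0.4] 0.0
   [-3.7, 0.2, 0.4] 0.0
   [-3.7, 0.2, 0.4] 0.0
   [-3.7, 0.2, 0.4] 0.0
   [-3.7, 0.2, 0.4] 0.0
```

move_arm(steps=[[7, -3.0, -2.0, 0.8, 0, 0, 0.12], [7, -3.2, -1.7, 0.8, 0, 0, 0.12], [7, -3.4, -1.3, 0.8, 0, 0, 0.12], [7, -3.5, -0.8, 0.8, 0, 0, 0.12], [7, -3.6, -0.4, 0.8, 0, 0, 0.12]], force=20)

```text
time_s: 0.82
tool_pos: [0.3154, 0.4723, 0.2074]
tool_rot: [180.0, -0.0, 127.0]
force: [-0.1, 0.5, -0.1]
grip_width: 0.0709
```

move_arm(steps=[[7, -3.6, 0.0, 0.8, 0, 0, 0.12], [7, -3.6, 0.5, 0.8, 0, 0, 0.12], [7, -3.5, 0.9, 0.8, 0, 0, 0.12], [7, -3.4, 1.3, 0.8, 0, 0, 0.12], [7, -3.2, 1.7, 0.8, 0, 0, 0.12]])

```text
time_s: 1.23
tool_pos: [0.4265, 0.3292, 0.1676]
tool_rot: [180.0, -0.0, 92.6]
force: [0.1, 0.8, 0.5]
grip_width: 0.07
```

Run:
```python
from h import *
plan([[.472,-.066,.14]],90)
```

```text
t 1.23 p [0.4265 0.3292 0.1676] r [ 1.7997e+02 -4.0000e-02  9.2590e+01] F [0.1 0.8 0.5] w 0.07
   [-4.0, 0.3, 0.3] 0.045
   [-4.0, 0.5, 0.3] 0.0
   [-4.0, 0.5, 0.3] 0.0
   [-4.0, 0.5, 0.3] 0.0
   [-4.0, 0.5, 0.3] 0.0
   [-4.0, 0.5, 0.3] 0.0
   [-4.0, 0.5, 0.3] 0.0
   [-4.0, 0.5, 0.3] 0.0
   [-4.0, 0.5, 0.3] 0.0
   [-4.0, 0.5, 0.3] 0.0
```

Tracking is accurate. I'll continue to above the bearing.

move_arm(steps=[[7, -4.0, 0.3, 0.3, 0, 0, 0.045], [7, -4.0, 0.5, 0.3, 0, 0, 0], [7, -4.0, 0.5, 0.3, 0, 0, 0], [7, -4.0, 0.5, 0.3, 0, 0, 0], [7, -4.0, 0.5, 0.3, 0, 0, 0]])

```text
time_s: 1.65
tool_pos: [0.4516, 0.1291, 0.1527]
tool_rot: [180.0, -0.0, 90.4]
force: [1.9, -0.8, 0.6]
grip_width: 0.0698
```

move_arm(steps=[[7, -4.0, 0.5, 0.3, 0, 0, 0], [7, -4.0, 0.5, 0.3, 0, 0, 0], [7, -4.0, 0.5, 0.3, 0, 0, 0], [7, -4.0, 0.5, 0.3, 0, 0, 0], [7, -3.5, 0.2, 0.3, 0, 0, 0]])

```text
time_s: 2.07
tool_pos: [0.4751, -0.0667, 0.138]
tool_rot: [179.9, -0.0, 90.3]
force: [1.3, -0.5, -0.1]
grip_width: 0.0702
```

Run:
```python
from h import *
st()
c=cam('wrist'); cv2.imwrite('pics/w1.png',c['img'][:,:,::-1]); print(proj(c,[.4723,-.0657,.015]),proj(c,[.4737,.0629,.026]))
t=cam('top'); cv2.imwrite('pics/t1.png',t['img'][:,:,::-1])
```

```text
t 2.07 p [ 0.4751 -0.0667  0.138 ] r [179.89  -0.    90.28] F [ 1.3 -0.5 -0.1] w 0.0702
[313.74318979 230.28126432] [316.00980039  34.79613615]
```

View pics/w1.png

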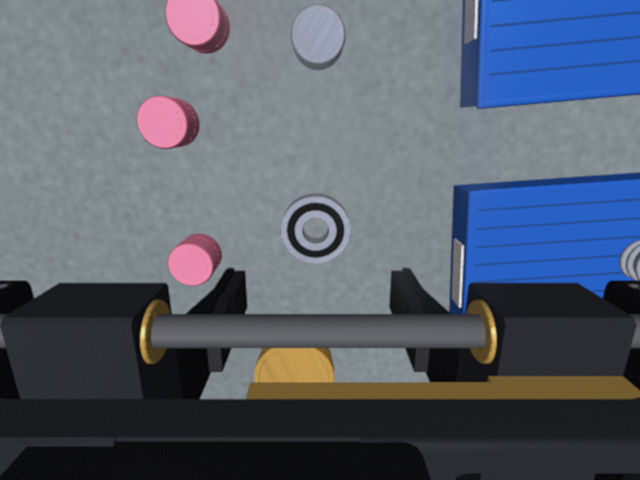

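The wrist view shows the bearing at (315.5,229.5), against a predicted (314,230), so my measurement is good to about 1 mm. The tappet is at (318,35) and the pinks are clear of the jaws. Going down.

move_arm(steps=[[7, 0, -0.2, 3.0, 0, 0, 0], [7, 0, 0, 3.0, 0, 0, 0], [7, 0, 0, 3.0, 0, 0, 0], [7, 0, 0, 1.5, 0, 0, 0], [7, 0, 0, 0.5, 0, 0, 0]])

```text
time_s: 2.58
tool_pos: [0.4703, -0.063, 0.0253]
tool_rot: [-179.7, -0.0, 90.4]
force: [-16.7, 1.8, 40.0]
grip_width: 0.0698
```

move_arm(steps=[[5, 0, 0, 0, 0, 0, 0], [5, 0, 0, 0, 0, 0, 0], [5, 0, 0, 0, 0, 0, 0], [5, 0, 0, 0, 0, 0, 0], [5, 0, 0, 0, 0, 0, 0]], force=20)

```text
time_s: 3.0
tool_pos: [0.4734, -0.0636, 0.0283]
tool_rot: [179.9, -0.0, 90.4]
force: [-0.5, 0.6, 2.7]
grip_width: 0.0516
```

Gripped at 51.6 mm. That descent ended too fast (tips brushed the bench), so I'll ease later ones.

move_arm(steps=[[4.5, 0, 0, -0.7, 0, 0, 0], [4.5, 0, 0, -2, 0, 0, 0], [4.5, 0, 0, -3, 0, 0, 0], [4.5, 0, 0, -3, 0, 0, 0], [4.5, 1, 1, -2, 0, 0, 0]], force=25)

```text
time_s: 3.42
tool_pos: [0.4819, -0.0563, 0.1373]
tool_rot: [179.9, -0.0, 90.1]
force: [0.4, -0.3, -0.8]
grip_width: 0.0513
```

Run:
```python
from h import *
plan([[.625,.094,.13]],95,.035)
```

```text
t 3.42 p [ 0.4819 -0.0563  0.1373] r [179.94  -0.    90.12] F [ 0.4 -0.3 -0.8] w 0.0513
   [2.5, 2.4, 0.1] -0.085
   [2.3, 2.6, 0.1] 0.0
   [2.3, 2.6, 0.1] 0.0
   [2.3, 2.6, 0.1] 0.0
   [2.3, 2.6, 0.1] 0.0
   [2.3, 2.6, 0.1] 0.0
```

move_arm(steps=[[4.5, 2.5, 2.4, 0, 0, 0, -0.085], [4.5, 2.3, 2.6, 0, 0, 0, 0], [4.5, 2.3, 2.6, 0, 0, 0, 0], [4.5, 2.3, 2.6, 0, 0, 0, 0], [4.5, 2.3, 2.6, 0, 0, 0, 0]])

```text
time_s: 3.83
tool_pos: [0.6025, 0.0738, 0.1349]
tool_rot: [-180.0, -0.0, 95.2]
force: [-0.1, -1.0, -0.5]
grip_width: 0.0515
```

move_arm(steps=[[4.5, 2.0, 2.0, 1.0, 0, 0, 0], [4.5, 0.3, 0.3, 2, 0, 0, 0], [4.5, 0, 0, 2, 0, 0, 0], [4.5, 0, 0, 2, 0, 0, 0], [4.5, 0, 0, 1, 0, 0, 0]])

```text
time_s: 4.25
tool_pos: [0.6208, 0.0974, 0.052]
tool_rot: [-179.8, 0.1, 95.2]
force: [-1.1, -0.4, -2.1]
grip_width: 0.0509
```

move_arm(steps=[[4.5, 0, 0.2, 0, 0, 0, 0], [4.5, 0, 0.1, 0.5, 0, 0, 0], [4.5, 0, 0, 0.5, 0, 0, 0], [4.5, 0, 0, 0, 0, 0, 0]])

```text
time_s: 4.58
tool_pos: [0.6258, 0.0976, 0.0448]
tool_rot: [180.0, -0.0, 95.2]
force: [-0.4, -0.7, -1.9]
grip_width: 0.0514
```

move_arm(steps=[[4.5, -0.3, 0, 0.4, 0, 0, 0], [4.5, 0, 0, 0.4, 0, 0, 0], [4.5, 0, 0, 0.2, 0, 0, 0], [4.5, 0, 0, 0.1, 0, 0, 0], [4.5, 0, 0, 0, 0, 0, 0]])

```text
time_s: 5.0
tool_pos: [0.6256, 0.0947, 0.0333]
tool_rot: [-180.0, -0.0, 95.2]
force: [-1.0, -0.0, -2.2]
grip_width: 0.0511
```

move_arm(steps=[[4.5, 0, 0, 0.1, 0, 0, 0], [4.5, 0, 0, 0.05, 0, 0, 0], [4.5, 0, 0, 0, 0, 0, 0]])

```text
time_s: 5.25
tool_pos: [0.626, 0.0947, 0.0324]
tool_rot: [180.0, -0.0, 95.2]
force: [-0.3, 0.7, -0.9]
grip_width: 0.0512
```

The vertical load is coming off the wrist, so it is at floor contact. Releasing.

move_arm(steps=[[6.5, 0, 0, 0, 0, 0, 0], [6.5, 0, 0, 0, 0, 0, 0], [6.5, 0, 0, -0.5, 0, 0, 0], [6.5, 0, 0, -2, 0, 0, 0], [6.5, 0, 0, -3, 0, 0, 0]])

```text
time_s: 5.67
tool_pos: [0.6237, 0.0944, 0.0852]
tool_rot: [-179.7, 0.1, 95.2]
force: [-1.0, 0.1, -0.7]
grip_width: 0.0645
```

move_arm(steps=[[5.5, 0, 0, -3, 0, 0, 0], [5.5, 0, 0, -3, 0, 0, 0], [5.5, 0, 0, -1, 0, 0, 0]])

```text
time_s: 5.92
tool_pos: [0.6286, 0.0946, 0.1628]
tool_rot: [179.5, -0.1, 95.2]
force: [0.6, -1.0, -0.4]
grip_width: 0.0568
```

Run:
```python
from h import *
plan([[.4536,.3133,.16]],104)
c=cam('scene'); cv2.imwrite('pics/s2.png',c['img'][:,:,::-1])
```

```text
t 5.92 p [0.6286 0.0946 0.1628] r [ 1.7954e+02 -8.0000e-02  9.5190e+01] F [ 0.6 -1.  -0.4] w 0.0568
   [3.3, -2.2, 0.0] -0.12
   [3.6, -1.8, 0.0] -0.034
   [3.6, -1.7, 0.0] 0.0
   [3.6, -1.7, 0.0] 0.0
   [3.6, -1.7, 0.0] 0.0
   [3.6, -1.7, 0.0] 0.0
   [3.6, -1.7, 0.0] 0.0
```

View pics/s2.png

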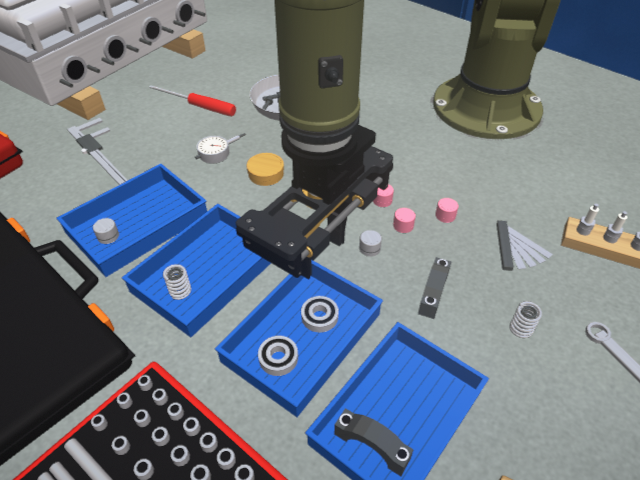

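The bearing lies flat in its tray at (320,313), beside the other one at (278,354). Next is the spring.

move_arm(steps=[[5.5, 3.3, -2.2, 0, 0, 0, -0.12], [5.5, 3.6, -1.8, 0, 0, 0, -0.034], [5.5, 3.6, -1.7, 0, 0, 0, 0], [5.5, 3.6, -1.7, 0, 0, 0, 0], [5.5, 3.6, -1.7, 0, 0, 0, 0]])

```text
time_s: 6.38
tool_pos: [0.4981, 0.2503, 0.156]
tool_rot: [-179.9, 0.0, 104.0]
force: [0.4, 0.3, -1.0]
grip_width: 0.0551
```

move_arm(steps=[[5.5, 3.6, -1.7, 0, 0, 0, 0], [5.5, 2.5, -1.2, 0, 0, 0, 0], [5.5, 0, 0, 0, 0, 0, 0]])

```text
time_s: 6.63
tool_pos: [0.4513, 0.3079, 0.1558]
tool_rot: [-179.8, -0.2, 104.7]
force: [0.1, -0.2, -0.0]
grip_width: 0.0549
```

Run:
```python
from h import *
plan([[.4536,.3133,.09]],104)
c=cam('wrist'); cv2.imwrite('pics/w3.png',c['img'][:,:,::-1]); print(proj(c,[.4536,.3133,.046]))
```

```text
t 6.63 p [0.4513 0.3079 0.1558] r [-1.7980e+02 -1.7000e-01  1.0466e+02] F [ 0.1 -0.2 -0. ] w 0.0549
   [0.2, 0.2, 3.3] 0.011
   [0.2, 0.2, 3.3] 0.0
[323.42496369 231.10257398]
```

View pics/w3.png

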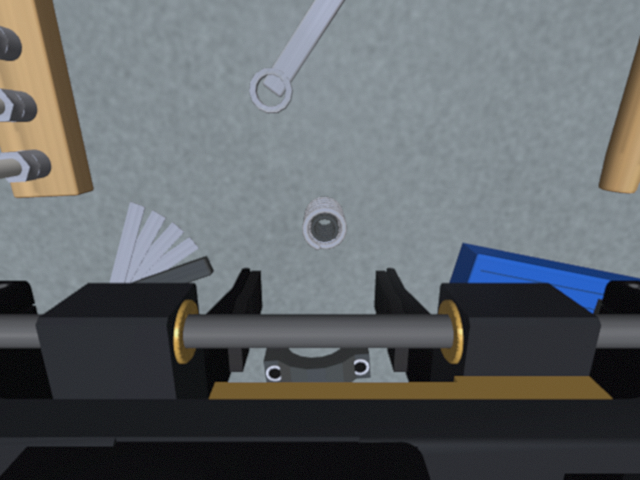

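move_arm(steps=[[5.5, 0.4, 0.2, 2.5, 0, 0, 0.011], [5.5, 0.2, 0.2, 2.5, 0, 0, 0], [5.5, 0, 0, 2.5, 0, 0, 0], [5.5, 0, 0, 2.0, 0, 0, 0], [5.5, 0, 0, 1, 0, 0, 0]])

```text
time_s: 7.1
tool_pos: [0.4586, 0.3055, 0.0486]
tool_rot: [-179.8, 0.2, 103.3]
force: [0.0, -0.4, -0.2]
grip_width: 0.055
```

move_arm(steps=[[5.5, 0, 0, 0.7, 0, 0, 0], [5.5, 0, 0, 0.5, 0, 0, 0], [5.5, 0, 0, 0.3, 0, 0, 0], [5.5, 0, 0, 0, 0, 0, 0]])

```text
time_s: 7.43
tool_pos: [0.4601, 0.3082, 0.0373]
tool_rot: [180.0, -0.0, 103.4]
force: [-0.2, 0.4, -0.3]
grip_width: 0.0552
```

move_arm(steps=[[5.5, 0.4, -0.3, 0, 0, 0, 0], [5.5, 0.3, -0.2, 0.2, 0, 0, 0], [5.5, 0, 0, 0.2, 0, 0, 0], [5.5, 0, 0, 0, 0, 0, 0]])

```text
time_s: 7.77
tool_pos: [0.4527, 0.3145, 0.0331]
tool_rot: [180.0, -0.0, 103.5]
force: [-0.4, 0.3, 0.7]
grip_width: 0.0551
```

Run:
```python
from h import *
st(); c=cam('wrist'); cv2.imwrite('pics/w4.png',c['img'][:,:,::-1]); print(proj(c,[.4536,.3133,.046]))
```

```text
t 7.77 p [0.4527 0.3145 0.0331] r [ 1.8000e+02 -2.0000e-02  1.0348e+02] F [-0.4  0.3  0.7] w 0.0551
[319.25377328 335.56603453]
```

View pics/w4.png

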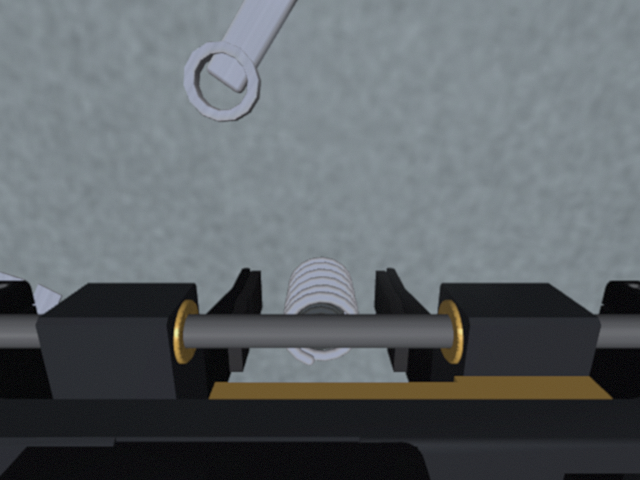

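The spring stands centred between the jaws at (321,310). Closing on it.

move_arm(steps=[[2.8, 0, 0, 0, 0, 0, 0], [2.8, 0, 0, 0, 0, 0, 0], [2.8, 0, 0, 0, 0, 0, 0], [2.8, 0, 0, 0, 0, 0, 0], [2.8, 0, 0, 0, 0, 0, 0]], force=20)

```text
time_s: 8.23
tool_pos: [0.4533, 0.3138, 0.0331]
tool_rot: [180.0, -0.0, 103.4]
force: [-0.4, -0.7, 0.3]
grip_width: 0.0317
```

move_arm(steps=[[2.8, 0, 0, -1, 0, 0, 0], [2.8, 0, 0, -2.5, 0, 0, 0], [2.8, 0, 0, -3.5, 0, 0, 0], [2.8, 0, 0, -3.5, 0, 0, 0], [2.8, 0, 0, -2, 0, 0, 0]])

```text
time_s: 8.65
tool_pos: [0.4546, 0.3146, 0.1627]
tool_rot: [179.7, -0.1, 103.4]
force: [1.8, 0.7, -0.7]
grip_width: 0.031
```

Run:
```python
from h import *
plan([[.60,.15,.16],[.638,-.098,.16]],95.5,.036)
```

```text
t 8.65 p [0.4546 0.3146 0.1627] r [ 1.7974e+02 -1.4000e-01  1.0338e+02] F [ 1.8  0.7 -0.7] w 0.031
   [-2.8, 1.5, 0.0] 0.12
   [-2.6, 1.8, 0.0] 0.017
   [-2.5, 1.8, 0.0] 0.0
   [-2.5, 1.8, 0.0] 0.0
   [-2.5, 1.8, 0.0] 0.0
   [-2.5, 1.8, 0.0] 0.0
   [-2.5, 1.8, 0.0] 0.0
   [-3.6, 0.2, -0.0] 0.0
   [-3.6, 0.2, -0.0] 0.0
   [-3.6, 0.2, -0.0] 0.0
   [-3.6, 0.2, -0.0] 0.0
   [-3.6, 0.2, -0.0] 0.0
   [-3.6, 0.2, -0.0] 0.0
   [-3.6, 0.2, -0.0] 0.0
```

move_arm(steps=[[2.8, -2.8, 1.5, 0, 0, 0, 0.12], [2.8, -2.6, 1.8, 0, 0, 0, 0.017], [2.8, -2.5, 1.8, 0, 0, 0, 0], [2.8, -2.5, 1.8, 0, 0, 0, 0], [2.8, -2.5, 1.8, 0, 0, 0, 0]])

```text
time_s: 9.07
tool_pos: [0.5569, 0.1958, 0.159]
tool_rot: [180.0, -0.0, 95.6]
force: [-0.0, -0.2, -0.8]
grip_width: 0.0316
```

move_arm(steps=[[2.8, -2.5, 1.8, 0, 0, 0, 0], [2.8, -2.5, 1.8, 0, 0, 0, 0], [2.8, -3.6, 0.2, 0, 0, 0, 0], [2.8, -3.6, 0.2, 0, 0, 0, 0], [2.8, -3.6, 0.2, 0, 0, 0, 0]])

```text
time_s: 9.48
tool_pos: [0.6134, 0.0422, 0.1587]
tool_rot: [180.0, 0.0, 95.6]
force: [1.3, 0.4, -0.5]
grip_width: 0.0314
```

move_arm(steps=[[2.8, -3.6, 0.2, 0, 0, 0, 0], [2.8, -3.6, 0.2, 0, 0, 0, 0], [2.8, -3.6, 0.2, 0, 0, 0, 0], [2.8, -3, 0.2, 0, 0, 0, 0], [2.8, 0, 0, 0, 0, 0, 0]])

```text
time_s: 9.9
tool_pos: [0.6339, -0.1028, 0.1593]
tool_rot: [180.0, 0.3, 94.9]
force: [-0.3, -1.8, -0.7]
grip_width: 0.0316
```

Run:
```python
from h import *
plan([[.638,-.098,.055]],95.5,.025)
```

```text
t 9.9 p [ 0.6339 -0.1028  0.1593] r [179.96   0.35  94.95] F [-0.3 -1.8 -0.7] w 0.0316
   [0.1, 0.1, 2.1] -0.01
   [0.1, 0.1, 2.1] 0.0
   [0.1, 0.1, 2.1] 0.0
   [0.1, 0.1, 2.1] 0.0
   [0.1, 0.1, 2.1] 0.0
```

move_arm(steps=[[2.8, 0.2, 0.1, 2.5, 0, 0, 0], [2.8, 0.1, 0.1, 2.5, 0, 0, 0], [2.8, 0, 0, 2.5, 0, 0, 0], [2.8, 0, 0, 1.5, 0, 0, 0], [2.8, 0, 0, 0.8, 0, 0, 0]])

```text
time_s: 10.32
tool_pos: [0.6347, -0.0889, 0.0579]
tool_rot: [-179.8, -0.0, 95.6]
force: [-0.0, 0.3, -0.1]
grip_width: 0.0317
```

move_arm(steps=[[2.8, 0, 0, 0.4, 0, 0, 0], [2.8, 0, 0, 0.3, 0, 0, 0], [2.8, 0, 0, 0, 0, 0, 0]])

```text
time_s: 10.57
tool_pos: [0.6367, -0.0896, 0.0537]
tool_rot: [179.9, 0.0, 95.6]
force: [0.2, 0.5, 0.3]
grip_width: 0.0319
```

move_arm(steps=[[2.8, -0.4, 0, 0.4, 0, 0, 0], [2.8, -0.4, 0.1, 0.4, 0, 0, 0], [2.8, 0, 0, 0.4, 0, 0, 0], [2.8, 0, 0, 0.2, 0, 0, 0], [2.8, 0, 0, 0, 0, 0, 0]])

```text
time_s: 10.98
tool_pos: [0.6376, -0.0976, 0.0384]
tool_rot: [-179.9, -0.0, 95.5]
force: [-0.1, 0.0, -0.2]
grip_width: 0.0317
```

move_arm(steps=[[2.8, 0, 0, 0.1, 0, 0, 0], [2.8, 0, 0, 0.05, 0, 0, 0], [2.8, 0, 0, 0, 0, 0, 0]])

```text
time_s: 11.23
tool_pos: [0.638, -0.0973, 0.0375]
tool_rot: [180.0, -0.0, 95.6]
force: [-0.9, -0.7, -1.0]
grip_width: 0.0317
```

move_arm(steps=[[2.8, 0, 0, 0.05, 0, 0, 0], [3.4, 0, 0, 0, 0, 0, 0], [4.0, 0, 0, 0, 0, 0, 0], [5.0, 0, 0, 0, 0, 0, 0], [5.5, 0, 0, 0, 0, 0, 0]])

```text
time_s: 11.65
tool_pos: [0.6381, -0.0975, 0.0372]
tool_rot: [180.0, -0.0, 95.6]
force: [-0.4, -0.3, 0.4]
grip_width: 0.0459
```

move_arm(steps=[[5.5, 0, 0, -0.5, 0, 0, 0], [5.5, 0, 0, -2, 0, 0, 0], [5.5, 0, 0, -3, 0, 0, 0], [5.5, 0, 0, -3, 0, 0, 0], [5.5, 0, 0, -3, 0, 0, 0]])

```text
time_s: 12.07
tool_pos: [0.6377, -0.0976, 0.1536]
tool_rot: [-180.0, 0.0, 95.5]
force: [0.2, -0.1, 0.3]
grip_width: 0.0547
```

move_arm(steps=[[5.5, 0, 0, -0.5, 0, 0, 0], [5.5, 0, 0, 0, 0, 0, 0]])

```text
time_s: 12.23
tool_pos: [0.6398, -0.098, 0.1606]
tool_rot: [179.7, 0.0, 95.5]
force: [0.5, 0.3, -0.3]
grip_width: 0.0553
```

Run:
```python
from h import *
plan([[.4745,.063,.15]],90)
c=cam('scene'); cv2.imwrite('pics/s4.png',c['img'][:,:,::-1])
```

```text
t 12.23 p [ 0.6398 -0.098   0.1606] r [1.7966e+02 3.0000e-02 9.5550e+01] F [ 0.5  0.3 -0.3] w 0.0553
   [2.9, -2.5, 0.2] 0.097
   [2.7, -2.8, 0.2] 0.0
   [2.7, -2.8, 0.2] 0.0
   [2.7, -2.8, 0.2] 0.0
   [2.7, -2.8, 0.2] 0.0
   [2.7, -2.8, 0.2] 0.0
```

View pics/s4.png

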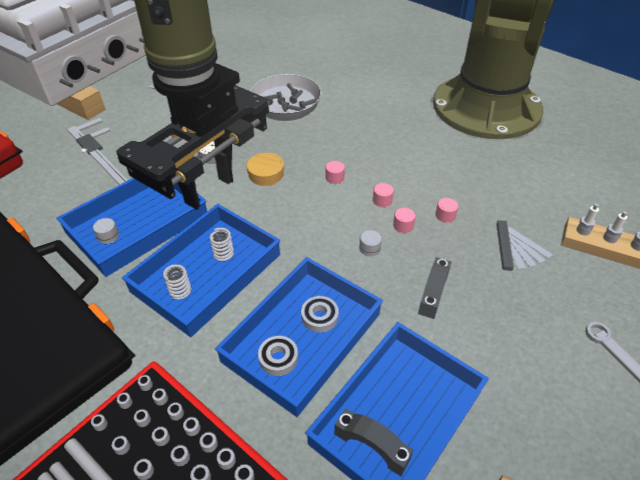

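The spring stands in its tray at (221,244), beside the other at (176,282). Next is the silver tappet.

move_arm(steps=[[5, 2.9, -2.5, 0.2, 0, 0, 0.097], [5, 2.7, -2.8, 0.2, 0, 0, 0], [5, 2.7, -2.8, 0.2, 0, 0, 0], [5, 2.7, -2.8, 0.2, 0, 0, 0], [5, 2.7, -2.8, 0.2, 0, 0, 0]])

```text
time_s: 12.7
tool_pos: [0.4955, 0.0379, 0.145]
tool_rot: [-179.8, 0.1, 90.0]
force: [0.8, 0.8, 0.8]
grip_width: 0.0501
```

move_arm(steps=[[5, 1.5, -1.5, 0, 0, 0, 0], [5, 0.8, -0.8, 0, 0, 0, 0], [5, 0.3, -0.3, 0, 0, 0, 0], [5, 0, 0, 0, 0, 0, 0], [5, 0, 0, 0, 0, 0, 0]])

```text
time_s: 13.12
tool_pos: [0.4724, 0.0623, 0.1465]
tool_rot: [-180.0, 0.0, 90.0]
force: [0.8, 0.1, -0.7]
grip_width: 0.05
```

Run:
```python
from h import *
plan([[.4745,.063,.05]],90)
c=cam('wrist'); cv2.imwrite('pics/w5.png',c['img'][:,:,::-1]); print(proj(c,[.4737,.0629,.026]))
```

```text
t 13.12 p [0.4724 0.0623 0.1465] r [-1.7997e+02  4.0000e-02  8.9970e+01] F [ 0.8  0.1 -0.7] w 0.05
   [0.0, 0.1, 3.2] -0.001
   [0.0, 0.1, 3.2] 0.0
   [0.0, 0.1, 3.2] 0.0
[319.70263042 231.61483839]
```

View pics/w5.png

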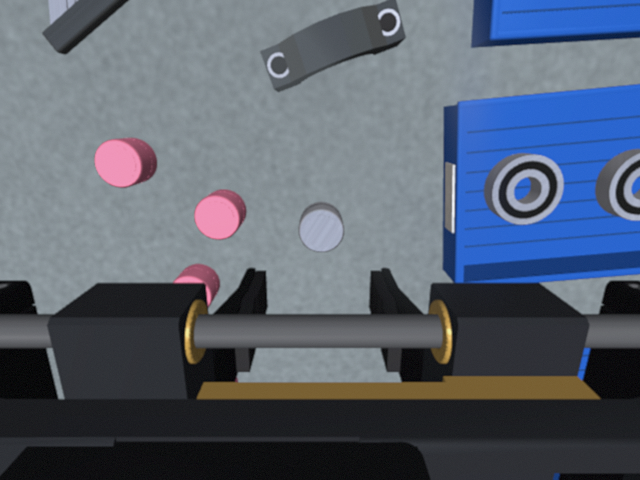

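The tappet top is at (321,229), and the nearest pink at (220,215) leaves about 41 mm for a 23 mm finger. Descending.

move_arm(steps=[[5, 0, 0.1, 2.5, 0, 0, 0], [5, 0, 0, 2.5, 0, 0, 0], [5, 0, 0, 2.5, 0, 0, 0], [5, 0, 0, 1.5, 0, 0, 0], [5, 0, 0, 0.7, 0, 0, 0]])

```text
time_s: 13.58
tool_pos: [0.4723, 0.0611, 0.0476]
tool_rot: [-179.8, 0.1, 89.9]
force: [-0.2, 0.8, 0.5]
grip_width: 0.0498
```

move_arm(steps=[[5, 0, 0, 0.5, 0, 0, 0], [5, 0, 0, 0.3, 0, 0, 0], [5, 0, 0, 0, 0, 0, 0], [5, 0, 0, 0, 0, 0, 0]])

```text
time_s: 13.92
tool_pos: [0.4742, 0.0629, 0.0428]
tool_rot: [179.9, -0.0, 90.0]
force: [-0.6, -0.6, 0.2]
grip_width: 0.0497
```

move_arm(steps=[[5, 0, 0, 0.4, 0, 0, 0], [5, 0, 0, 0.4, 0, 0, 0], [5, 0, 0, 0.3, 0, 0, 0], [5, 0, 0, 0.1, 0, 0, 0], [5, 0, 0, 0, 0, 0, 0]])

```text
time_s: 14.33
tool_pos: [0.473, 0.0629, 0.0297]
tool_rot: [-180.0, 0.0, 90.0]
force: [0.7, 0.0, -0.3]
grip_width: 0.05
```

move_arm(steps=[[3, 0, 0, 0, 0, 0, 0], [3, 0, 0, 0, 0, 0, 0], [3, 0, 0, 0, 0, 0, 0], [3, 0, 0, 0, 0, 0, 0], [3, 0, 0, 0, 0, 0, 0]], force=20)

```text
time_s: 14.75
tool_pos: [0.4735, 0.063, 0.0302]
tool_rot: [180.0, -0.0, 90.0]
force: [1.7, 0.3, 0.2]
grip_width: 0.0339
```

move_arm(steps=[[3, 0, 0, -1, 0, 0, 0], [3, 0, 0, -2.5, 0, 0, 0], [3, 0, 0, -3.5, 0, 0, 0], [3, 0, 0, -3.5, 0, 0, 0], [3, 0, 0, -2, 0, 0, 0]])

```text
time_s: 15.17
tool_pos: [0.4748, 0.0628, 0.1593]
tool_rot: [179.7, -0.1, 90.0]
force: [0.6, -0.5, 0.2]
grip_width: 0.0335
```

Run:
```python
from h import *
plan([[.644,-.26,.16]],87,.038)
```

```text
t 15.17 p [0.4748 0.0628 0.1593] r [ 1.7974e+02 -1.0000e-01  8.9960e+01] F [ 0.6 -0.5  0.2] w 0.0335
   [-3.2, 1.7, -0.0] 0.052
   [-3.1, 1.9, -0.0] 0.0
   [-3.1, 1.9, -0.0] 0.0
   [-3.1, 1.9, -0.0] 0.0
   [-3.1, 1.9, -0.0] 0.0
   [-3.1, 1.9, -0.0] 0.0
   [-3.1, 1.9, -0.0] 0.0
   [-3.1, 1.9, -0.0] 0.0
   [-3.1, 1.9, -0.0] 0.0
   [-3.1, 1.9, -0.0] 0.0
```

move_arm(steps=[[3, -3.2, 1.7, 0, 0, 0, 0.052], [3, -3.1, 1.9, 0, 0, 0, 0], [3, -3.1, 1.9, 0, 0, 0, 0], [3, -3.1, 1.9, 0, 0, 0, 0], [3, -3.1, 1.9, 0, 0, 0, 0]])

```text
time_s: 15.58
tool_pos: [0.5603, -0.0982, 0.156]
tool_rot: [180.0, -0.0, 87.1]
force: [-0.4, 0.3, -0.2]
grip_width: 0.0335
```

move_arm(steps=[[3, -3.1, 1.9, 0, 0, 0, 0], [3, -3.1, 1.9, 0, 0, 0, 0], [3, -3.1, 1.9, 0, 0, 0, 0], [3, -3.1, 1.9, 0, 0, 0, 0], [3, -2.0, 1.3, 0, 0, 0, 0]])

```text
time_s: 16.0
tool_pos: [0.6415, -0.2491, 0.1555]
tool_rot: [180.0, 0.1, 86.9]
force: [-0.6, -0.4, -0.2]
grip_width: 0.0333
```

move_arm(steps=[[3, -0.8, 0.5, 0, 0, 0, 0], [3, -0.2, 0.1, 0, 0, 0, 0], [3, 0, 0, 0, 0, 0, 0], [3, 0, 0, 0, 0, 0, 0]])

```text
time_s: 16.33
tool_pos: [0.6465, -0.2535, 0.1551]
tool_rot: [-180.0, -0.1, 87.1]
force: [0.0, 0.3, -1.5]
grip_width: 0.033
```

Run:
```python
from h import *
plan([[.644,-.26,.05]],87,.025)
```

```text
t 16.33 p [ 0.6465 -0.2535  0.1551] r [-1.7997e+02 -1.1000e-01  8.7110e+01] F [ 0.   0.3 -1.5] w 0.033
   [-0.1, -0.0, 2.1] 0.002
   [-0.1, -0.0, 2.1] 0.0
   [-0.1, -0.0, 2.1] 0.0
   [-0.1, -0.0, 2.1] 0.0
   [-0.1, -0.0, 2.1] 0.0
```

move_arm(steps=[[3, -0.3, -0.1, 2.5, 0, 0, 0], [3, -0.3, -0.1, 2.5, 0, 0, 0], [3, 0, 0, 2.5, 0, 0, 0], [3, 0, 0, 1.5, 0, 0, 0], [3, 0, 0, 0.8, 0, 0, 0]])

```text
time_s: 16.75
tool_pos: [0.6433, -0.2585, 0.0548]
tool_rot: [-179.8, -0.1, 87.1]
force: [0.1, -0.0, -0.7]
grip_width: 0.0332
```

move_arm(steps=[[3, 0, 0, 0.5, 0, 0, 0], [3, 0, 0, 0.3, 0, 0, 0], [3, 0, 0, 0, 0, 0, 0], [3, 0, 0, 0, 0, 0, 0]])

```text
time_s: 17.08
tool_pos: [0.6451, -0.2617, 0.0503]
tool_rot: [179.9, 0.0, 87.0]
force: [0.6, -0.3, 0.1]
grip_width: 0.0336
```

move_arm(steps=[[3, 0, 0, 0.5, 0, 0, 0], [3, 0, 0, 0.5, 0, 0, 0], [3, 0, 0, 0.3, 0, 0, 0], [3, 0, 0, 0.2, 0, 0, 0], [3, 0, 0, 0, 0, 0, 0]])

```text
time_s: 17.5
tool_pos: [0.6442, -0.2614, 0.0343]
tool_rot: [-180.0, -0.0, 87.0]
force: [-2.1, 0.8, 2.7]
grip_width: 0.0334
```

At floor contact (small upward force, height as expected). Releasing.

move_arm(steps=[[3.6, 0, 0, 0, 0, 0, 0], [4.2, 0, 0, 0, 0, 0, 0], [5.0, 0, 0, 0, 0, 0, 0], [5.0, 0, 0, 0, 0, 0, 0]])

```text
time_s: 17.83
tool_pos: [0.6443, -0.2615, 0.0339]
tool_rot: [180.0, 0.0, 87.0]
force: [-0.1, -0.1, 0.2]
grip_width: 0.0468
```

move_arm(steps=[[5, 0, 0, -0.5, 0, 0, 0], [5, 0, 0, -2, 0, 0, 0], [5, 0, 0, -3, 0, 0, 0], [5, 0, 0, -3, 0, 0, 0], [5, 0, 0, -3, 0, 0, 0]])

```text
time_s: 18.25
tool_pos: [0.6441, -0.2615, 0.1505]
tool_rot: [-180.0, 0.0, 87.0]
force: [0.8, -0.3, 0.7]
grip_width: 0.05
```

Run:
```python
from h import *
plan([[.56,0,.16],[.4813,.1875,.15]],110,.037)
c=cam('scene'); cv2.imwrite('pics/s6.png',c['img'][:,:,::-1])
```

```text
t 18.25 p [ 0.6441 -0.2615  0.1505] r [-1.7999e+02  1.0000e-02  8.7010e+01] F [ 0.8 -0.3  0.7] w 0.05
   [3.2, -1.2, -0.1] -0.12
   [3.3, -0.8, -0.1] -0.12
   [3.4, -0.4, -0.1] -0.12
   [3.4, -0.0, -0.1] -0.041
   [3.4, 0.1, -0.1] 0.0
   [3.4, 0.1, -0.1] 0.0
   [3.4, 0.1, -0.1] 0.0
   [3.4, 0.1, -0.1] 0.0
   [3.4, -0.2, 0.2] 0.0
   [3.4, -0.2, 0.2] 0.0
   [3.4, -0.2, 0.2] 0.0
   [3.4, -0.2, 0.2] 0.0
   [3.4, -0.2, 0.2] 0.0
   [3.4, -0.2, 0.2] 0.0
```

View pics/s6.png

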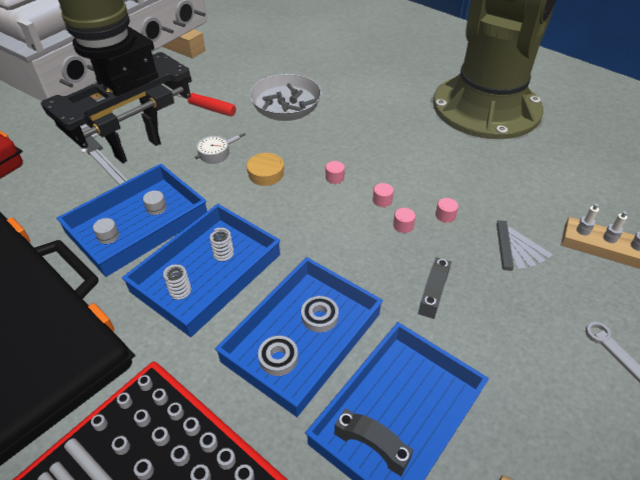

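The tappet stands in its tray at (153,202), beside the other at (105,230). The gauge, tin and pinks are unmoved. Now the cap, which needs yaw 20° so the jaws close across its thickness.

Run:
```python
from h import *
plan([[.56,0,.16],[.4813,.1875,.15]],20,.037)
```

```text
t 18.3 p [ 0.6472 -0.2633  0.158 ] r [1.7944e+02 1.5000e-01 8.7010e+01] F [ 2.3 -1.7  3.9] w 0.0502
   [3.2, -1.3, -0.0] 0.12
   [3.1, -1.6, -0.0] 0.12
   [2.8, -2.0, -0.0] 0.12
   [2.6, -2.3, -0.0] 0.12
   [2.3, -2.6, -0.0] 0.12
   [2.0, -2.9, -0.0] 0.12
   [1.6, -3.1, -0.0] 0.12
   [1.2, -3.2, -0.0] 0.12
   [0.5, -3.3, 0.1] 0.12
   [0.1, -3.4, 0.1] 0.09
   [-0.2, -3.4, 0.1] 0.0
   [-0.2, -3.4, 0.1] 0.0
   [-0.2, -3.4, 0.1] 0.0
   [-0.2, -3.4, 0.1] 0.0
```

move_arm(steps=[[5, 3.2, -1.3, 0, 0, 0, 0.12], [5, 3.1, -1.6, 0, 0, 0, 0.12], [5, 2.8, -2.0, 0, 0, 0, 0.12], [5, 2.6, -2.3, 0, 0, 0, 0.12], [5, 2.3, -2.6, 0, 0, 0, 0.12]])

```text
time_s: 18.72
tool_pos: [0.5894, -0.0956, 0.1492]
tool_rot: [180.0, -0.0, 52.3]
force: [1.1, -0.2, -0.0]
grip_width: 0.0499
```

move_arm(steps=[[5, 2.0, -2.9, 0, 0, 0, 0.12], [5, 1.6, -3.1, 0, 0, 0, 0.12], [5, 1.2, -3.2, 0, 0, 0, 0.12], [5, 0.5, -3.3, 0, 0, 0, 0.12], [5, 0.1, -3.4, 0, 0, 0, 0.09]])

```text
time_s: 19.13
tool_pos: [0.5308, 0.0607, 0.1494]
tool_rot: [180.0, -0.1, 20.5]
force: [1.1, 0.6, 0.9]
grip_width: 0.0502
```

Run:
```python
from h import *
plan([[.4813,.1875,.15]],20,.037)
```

```text
t 19.13 p [0.5308 0.0607 0.1494] r [ 1.7999e+02 -5.0000e-02  2.0500e+01] F [1.1 0.6 0.9] w 0.0502
   [-0.0, -3.4, -0.0] 0.009
   [-0.1, -3.4, -0.0] 0.0
   [-0.1, -3.4, -0.0] 0.0
   [-0.1, -3.4, -0.0] 0.0
```

move_arm(steps=[[5, 0, -3.4, 0, 0, 0, 0.009], [5, -0.1, -3.4, 0, 0, 0, 0], [5, -0.1, -3.4, 0, 0, 0, 0], [5, -0.1, -2.0, 0, 0, 0, 0], [5, 0, -0.5, 0, 0, 0, 0]])

```text
time_s: 19.55
tool_pos: [0.4821, 0.1823, 0.1492]
tool_rot: [-179.9, -0.0, 20.7]
force: [0.1, -0.6, -0.4]
grip_width: 0.0499
```

move_arm(steps=[[5, 0, 0, 0, 0, 0, 0], [5, 0, 0, 0, 0, 0, 0]])

```text
time_s: 19.72
tool_pos: [0.4845, 0.1766, 0.1493]
tool_rot: [180.0, -0.0, 20.3]
force: [-0.9, 0.5, 0.2]
grip_width: 0.0501
```

Run:
```python
from h import *
plan([[.4813,.1875,.06]],20,.037)
c=cam('wrist'); cv2.imwrite('pics/w7.png',c['img'][:,:,::-1])
u=np.array([np.cos(np.radians(19.9)),np.sin(np.radians(19.9)),0])
for s in(-.036,.036): print(proj(c,np.array([.4813,.1875,.028])+s*u))
```

```text
t 19.72 p [0.4845 0.1766 0.1493] r [ 1.7997e+02 -3.0000e-02  2.0290e+01] F [-0.9  0.5  0.2] w 0.0501
   [0.0, -0.4, 3.0] 0.005
   [0.0, -0.4, 3.0] 0.0
   [0.0, -0.4, 3.0] 0.0
[303.01379935 276.16827134]
[302.43836534 182.72258026]
```

View pics/w7.png

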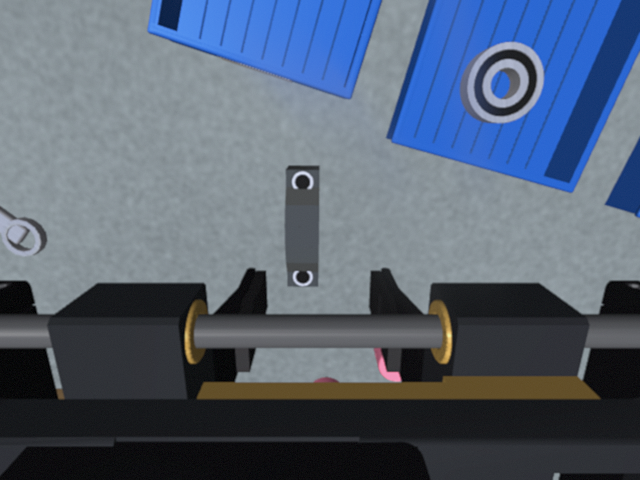

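The cap's holes are at (303,276) and (302.5,181), matching the prediction, and the cap is aligned with the jaws. It needs about 1.1 cm along −y, then down.

move_arm(steps=[[5, 0, -0.6, 1.5, 0, 0, 0], [5, 0, -0.5, 2.0, 0, 0, 0], [5, 0, 0, 2.0, 0, 0, 0], [5, 0, 0, 1.5, 0, 0, 0], [5, 0, 0, 0.5, 0, 0, 0]])

```text
time_s: 20.18
tool_pos: [0.4797, 0.1851, 0.0721]
tool_rot: [179.9, 0.2, 20.1]
force: [-0.4, -0.6, 0.5]
grip_width: 0.0499
```

move_arm(steps=[[5, 0, 0, 0, 0, 0, 0], [5, 0, 0, 0, 0, 0, 0]])

```text
time_s: 20.35
tool_pos: [0.4811, 0.1867, 0.0746]
tool_rot: [180.0, -0.0, 20.2]
force: [1.3, 0.0, 0.8]
grip_width: 0.05
```

move_arm(steps=[[5, 0, -0.1, 1.2, 0, 0, 0], [5, 0, 0, 1.2, 0, 0, 0], [5, 0, 0, 0.8, 0, 0, 0], [5, 0, 0, 0.5, 0, 0, 0], [5, 0, 0, 0.1, 0, 0, 0]])

```text
time_s: 20.77
tool_pos: [0.479, 0.1884, 0.0347]
tool_rot: [180.0, 0.1, 20.3]
force: [-0.1, 0.1, -1.1]
grip_width: 0.0501
```

move_arm(steps=[[2.0, 0, 0, 0, 0, 0, 0], [2.0, 0, 0, 0, 0, 0, 0], [2.0, 0, 0, 0, 0, 0, 0], [2.0, 0, 0, 0, 0, 0, 0], [2.0, 0, 0, 0, 0, 0, 0]], force=30)

```text
time_s: 21.18
tool_pos: [0.4804, 0.1887, 0.0365]
tool_rot: [180.0, -0.1, 20.3]
force: [0.2, -2.2, 2.5]
grip_width: 0.0252
```

move_arm(steps=[[2.0, 0, 0, 0, 0, 0, 0], [2.0, 0, 0, -0.7, 0, 0, 0], [2.0, 0, 0, -2, 0, 0, 0], [2.0, 0, 0, -3, 0, 0, 0], [2.0, 0, 0, -3, 0, 0, 0]])

```text
time_s: 21.6
tool_pos: [0.4783, 0.1882, 0.1231]
tool_rot: [179.9, 0.2, 20.3]
force: [0.8, -0.4, -3.1]
grip_width: 0.0235
```

move_arm(steps=[[2.0, 0, 0, -2.5, 0, 0, 0], [2.0, 0, 0, -0.8, 0, 0, 0], [2.0, 0, 0, 0, 0, 0, 0]])

```text
time_s: 21.85
tool_pos: [0.4808, 0.1897, 0.1579]
tool_rot: [-179.9, -0.2, 20.4]
force: [0.6, 0.6, -3.8]
grip_width: 0.0237
```

Run:
```python
from h import *
plan([[.631,.2615,.155]],92,.018)
```

```text
t 21.85 p [0.4808 0.1897 0.1579] r [-179.87   -0.21   20.36] F [ 0.6  0.6 -3.8] w 0.0237
   [1.7, -0.2, 0.0] -0.12
   [1.7, 0.0, 0.0] -0.12
   [1.6, 0.2, 0.0] -0.12
   [1.6, 0.4, 0.0] -0.12
   [1.5, 0.6, 0.0] -0.12
   [1.5, 0.8, 0.0] -0.12
   [1.3, 1.0, 0.0] -0.12
   [1.2, 1.1, 0.0] -0.12
   [1.1, 1.3, 0.0] -0.12
   [0.9, 1.4, 0.0] -0.12
   turn -0.05
```

move_arm(steps=[[2.0, 1.7, -0.2, 0, 0, 0, -0.12], [2.0, 1.7, 0, 0, 0, 0, -0.12], [2.0, 1.6, 0.2, 0, 0, 0, -0.12], [2.0, 1.6, 0.4, 0, 0, 0, -0.12], [2.0, 1.5, 0.6, 0, 0, 0, -0.12]])

```text
time_s: 22.27
tool_pos: [0.5527, 0.2264, 0.1529]
tool_rot: [-179.9, 0.2, 55.1]
force: [0.3, 0.0, -2.9]
grip_width: 0.0234
```

move_arm(steps=[[2.0, 1.5, 0.8, 0, 0, 0, -0.12], [2.0, 1.3, 1.0, 0, 0, 0, -0.12], [2.0, 1.2, 1.1, 0, 0, 0, -0.12], [2.0, 1.1, 1.3, 0, 0, 0, -0.12], [2.0, 0.9, 1.4, 0, 0, 0, -0.12]])

```text
time_s: 22.68
tool_pos: [0.6281, 0.2621, 0.1522]
tool_rot: [-179.7, 0.1, 89.4]
force: [0.8, 0.1, -4.5]
grip_width: 0.0239
```

move_arm(steps=[[2.0, 0, 0, 0, 0, 0, -0.05], [2.0, 0, 0, 0, 0, 0, 0], [2.0, 0, 0, 0, 0, 0, 0]])

```text
time_s: 22.93
tool_pos: [0.6277, 0.2613, 0.1531]
tool_rot: [-179.8, 0.1, 91.8]
force: [-0.6, -0.2, -4.7]
grip_width: 0.0236
```

Run:
```python
from h import *
plan([[.631,.2615,.06]],92,.025)
t=cam('scene'); cv2.imwrite('pics/s8.png',t['img'][:,:,::-1])
c=cam('wrist'); cv2.imwrite('pics/w8.png',c['img'][:,:,::-1])
```

```text
t 22.93 p [0.6277 0.2613 0.1531] r [-1.7975e+02  1.2000e-01  9.1830e+01] F [-0.6 -0.2 -4.7] w 0.0236
   [0.0, 0.1, 2.3] -0.003
   [0.0, 0.1, 2.3] 0.0
   [0.0, 0.1, 2.3] 0.0
   [0.0, 0.1, 2.3] 0.0
```

View pics/s8.png

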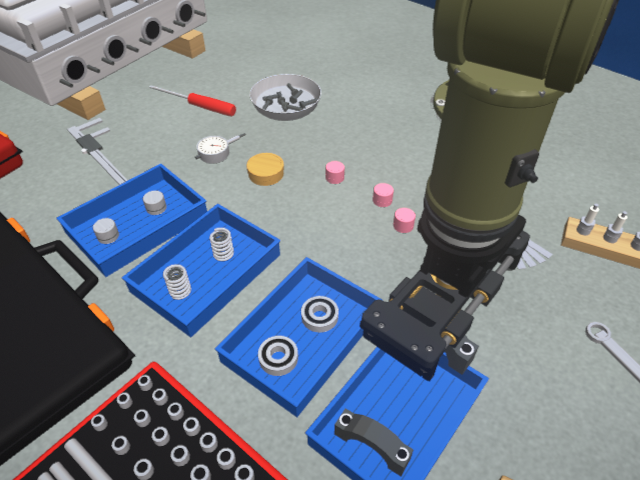

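View pics/w8.png

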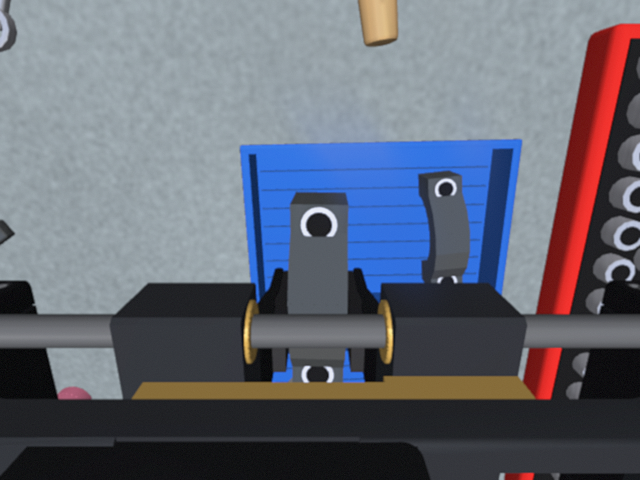

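The cap is held level over the near half of its tray, length along the tray's y. The wrist view shows it at (318,290), clear of the other cap at (445,230). Lowering.

move_arm(steps=[[2.0, 0, 0.1, 2.0, 0, 0, 0], [2.0, 0, 0.1, 2.3, 0, 0, 0], [2.0, 0, 0.1, 2.3, 0, 0, 0], [2.0, 0, 0, 1.5, 0, 0, 0], [2.0, 0, 0, 0.6, 0, 0, 0]])

```text
time_s: 23.45
tool_pos: [0.6298, 0.2616, 0.0658]
tool_rot: [-179.7, 0.1, 91.9]
force: [0.2, -0.5, -4.2]
grip_width: 0.0233
```

move_arm(steps=[[2.0, 0, 0, 0.3, 0, 0, 0], [2.0, 0, 0, 0, 0, 0, 0], [2.0, 0, 0, 0, 0, 0, 0]])

```text
time_s: 23.7
tool_pos: [0.6329, 0.2624, 0.0675]
tool_rot: [179.9, -0.0, 91.9]
force: [-0.6, -0.1, -3.9]
grip_width: 0.0234
```

move_arm(steps=[[2.0, 0, -0.1, 0.8, 0, 0, 0], [2.0, 0, 0, 0.8, 0, 0, 0], [2.0, 0, 0, 0.5, 0, 0, 0], [2.0, 0, 0, 0.3, 0, 0, 0], [2.0, 0, 0, 0.1, 0, 0, 0]])

```text
time_s: 24.12
tool_pos: [0.6306, 0.262, 0.0406]
tool_rot: [-179.9, 0.0, 91.9]
force: [-2.3, -0.9, -0.3]
grip_width: 0.0234
```

move_arm(steps=[[2.0, 0, 0, 0, 0, 0, 0]])

```text
time_s: 24.2
tool_pos: [0.631, 0.262, 0.0409]
tool_rot: [-180.0, 0.0, 91.9]
force: [-0.4, -0.2, -2.9]
grip_width: 0.0233
```

move_arm(steps=[[2.0, 0, 0, 0.05, 0, 0, 0], [2.0, 0, 0, 0.05, 0, 0, 0], [2.0, 0, 0, 0, 0, 0, 0]])

```text
time_s: 24.45
tool_pos: [0.6315, 0.2621, 0.0407]
tool_rot: [180.0, -0.0, 91.9]
force: [0.6, -1.1, -1.8]
grip_width: 0.0234
```

move_arm(steps=[[2.0, 0, 0, 0.05, 0, 0, 0], [2.6, 0, 0, 0, 0, 0, 0], [3.2, 0, 0, 0, 0, 0, 0], [4.0, 0, 0, 0, 0, 0, 0], [4.5, 0, 0, 0, 0, 0, 0]])

```text
time_s: 24.87
tool_pos: [0.6313, 0.2623, 0.0398]
tool_rot: [180.0, -0.0, 92.0]
force: [-0.1, 0.2, -0.3]
grip_width: 0.0383
```

move_arm(steps=[[4.5, 0, 0, 0, 0, 0, 0], [4.5, 0, 0, -0.5, 0, 0, 0], [4.5, 0, 0, -2, 0, 0, 0], [4.5, 0, 0, -3, 0, 0, 0], [4.5, 0, 0, -3, 0, 0, 0]])

```text
time_s: 25.28
tool_pos: [0.6304, 0.2618, 0.1249]
tool_rot: [-179.9, 0.1, 91.9]
force: [0.8, 0.2, -0.1]
grip_width: 0.045
```

move_arm(steps=[[4.5, 0, -1, -3, 0, 0, 0], [4.5, 0, -3, -2, 0, 0, 0], [4.5, 0, -4, 0, 0, 0, 0], [4.5, 0, -4, 0, 0, 0, 0], [4.5, 0, -3, 0, 0, 0, 0]])

```text
time_s: 25.7
tool_pos: [0.4786, 0.2569, 0.175]
tool_rot: [-180.0, -0.1, 92.0]
force: [-0.2, 1.4, -0.1]
grip_width: 0.0449
```

move_arm(steps=[[4.5, 0, 0, 0, 0, 0, 0], [4.5, 0, 0, 0, 0, 0, 0]])

```text
time_s: 25.87
tool_pos: [0.4799, 0.2577, 0.1753]
tool_rot: [-180.0, -0.1, 92.1]
force: [0.5, 0.2, 0.5]
grip_width: 0.045
```

Run:
```python
from h import *
st()
t=cam('scene'); cv2.imwrite('pics/s9.png',t['img'][:,:,::-1])
c=cam('top'); cv2.imwrite('pics/t9.png',c['img'][:,:,::-1])
```

```text
t 25.87 p [0.4799 0.2577 0.1753] r [-1.800e+02 -1.300e-01  9.208e+01] F [0.5 0.2 0.5] w 0.045
```

View pics/s9.png

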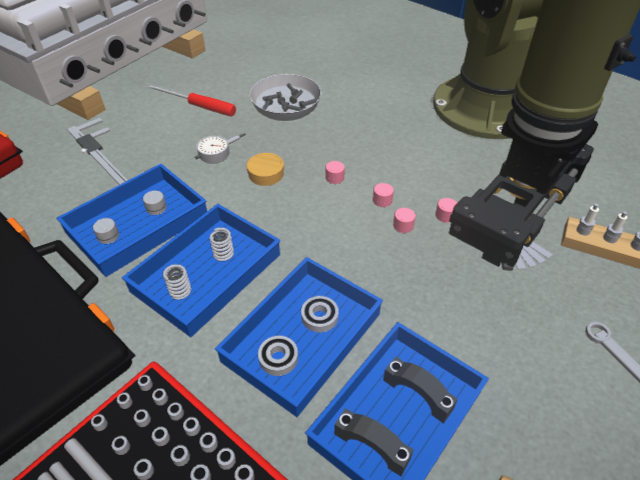

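View pics/t9.png

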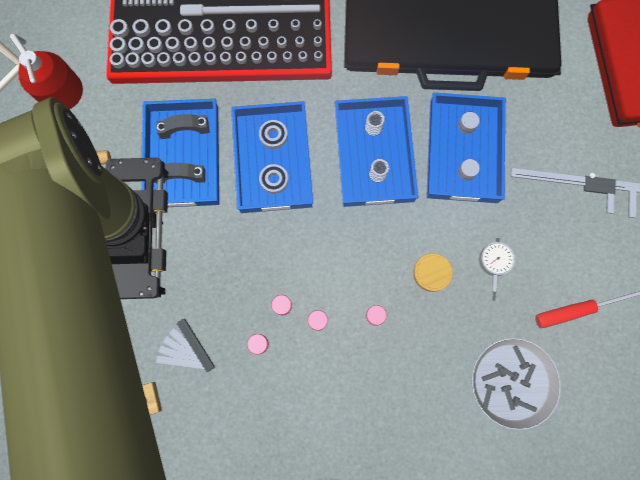

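All four parts are in their trays beside their mates: cap (420,385), bearing (320,313), spring (221,244) and tappet (153,202) in the scene view. The tin (433,272), gauge (497,259) and pinks are at their starting pixels in the top view. The gripper is clear, so I'm handing in.

Run:
```python
from h import *
print(job.sign_off()); st()
```

```text
the job is handed in; nothing more can be done
None
the job is handed in; nothing more can be done
```

All four parts are in the right trays, each set down in the near half beside its mate, and I handed the job in at about 26 s of the 104 s. I moved them in the order listed: bearing, spring, silver tappet, cap.

- **Last checks:** The final scene and top pictures show all four standing the same way up as before. The cap's length runs along the tray's y, like its mate. The gauge, tin and pink look-alikes are at their starting pixels, and the gripper is empty and clear. The jaw openings (about 51, 32, 33 and 23.5 mm) were within about 1 mm of the part sizes.
- **Hard contact:** On the first descent, to the bearing, the arm overshot and the fingertips touched the bench. The wrist reading was 40 N vertical and 17 N sideways, about 43 N in all. That is well under the 120 N wrist limit and it was the fingers, not the gripper's body, but it is above the 40 N figure set for the arm and body. Later descents were eased and settled readings stayed within about 4 N.
- **Position drift:** The pose sometimes settled 6–10 mm from where I aimed. I corrected this before the spring grasp, the spring placing and the cap grasp.

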